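# Line up the spice tins by size

## Task

Line up the four lidded spice tins in order of size on the row of cork coasters, one standing upright in the middle of each coaster, with the smallest at the end next to the white pot and the largest at the end next to the jug. Knock no tin over, and leave the pot and the jug standing where they are.

Things in the scene. Friction and masses are not known exactly. Their poses are not given: they have to be found in the camera images.
- tin_small: The smallest of four upright round aluminium spice tins, loose: body 40 mm in diameter and 46 mm tall including its fixed lid; on the lid's centre a pale wooden cylindrical knob, 22 mm in diameter and 36 mm tall (total height 82 mm), by which it is lifted from above. Origin: centre of the underside; z up the axis.
- tin_medium: The second smallest of four upright round aluminium spice tins, loose: body 50 mm in diameter and 54 mm tall including its fixed lid; on the lid's centre a pale wooden cylindrical knob, 22 mm in diameter and 36 mm tall (total height 90 mm), by which it is lifted from above. Origin: centre of the underside; z up the axis.
- tin_large: The second largest of four upright round aluminium spice tins, loose: body 60 mm in diameter and 62 mm tall including its fixed lid; on the lid's centre a pale wooden cylindrical knob, 22 mm in diameter and 36 mm tall (total height 98 mm), by which it is lifted from above. Origin: centre of the underside; z up the axis.
- tin_largest: The largest of four upright round aluminium spice tins, loose: body 70 mm in diameter and 70 mm tall including its fixed lid; on the lid's centre a pale wooden cylindrical knob, 22 mm in diameter and 36 mm tall (total height 106 mm), by which it is lifted from above. Origin: centre of the underside; z up the axis.
- coaster1: Number 1 of four alike round fixed cork coasters, 82 mm across, 5 mm thick, in a straight row 95 mm apart on a wooden board 12 mm thick (124 x 400 mm; a thin steel rail, top 39 mm over the table, runs 57 mm beyond the row's line). 1 is the robot's right end (-y), 4 its left end. Origin: centre of the underside, 12 mm over the table (cork's top: 17 mm); y along the row from 1 to 4.
- coaster2: Number 2 of four alike round fixed cork coasters, 82 mm across, 5 mm thick, in a straight row 95 mm apart on a wooden board 12 mm thick (124 x 400 mm; a thin steel rail, top 39 mm over the table, runs 57 mm beyond the row's line). 1 is the robot's right end (-y), 4 its left end. Origin: centre of the underside, 12 mm over the table (cork's top: 17 mm); y along the row from 1 to 4.
- coaster3: Number 3 of four alike round fixed cork coasters, 82 mm across, 5 mm thick, in a straight row 95 mm apart on a wooden board 12 mm thick (124 x 400 mm; a thin steel rail, top 39 mm over the table, runs 57 mm beyond the row's line). 1 is the robot's right end (-y), 4 its left end. Origin: centre of the underside, 12 mm over the table (cork's top: 17 mm); y along the row from 1 to 4.
- coaster4: Number 4 of four alike round fixed cork coasters, 82 mm across, 5 mm thick, in a straight row 95 mm apart on a wooden board 12 mm thick (124 x 400 mm; a thin steel rail, top 39 mm over the table, runs 57 mm beyond the row's line). 1 is the robot's right end (-y), 4 its left end. Origin: centre of the underside, 12 mm over the table (cork's top: 17 mm); y along the row from 1 to 4.
- pot: White ceramic lidded pot with two small ears, 108 mm in diameter (128 mm over the ears), 98 mm tall, loose; stands beyond one end of the board, either end, about 160 mm past the last coaster's centre. It marks the end where the smallest tin belongs; leave it standing. Origin: centre of the underside.
- jug: Clear open plastic jug with a white handle, 92 mm across, 110 mm tall, loose; stands beyond the other end of the board. Leave it standing. Origin: centre of the underside.
There are look-alikes about, which are no part of the job. Leave any orange look-alike of the tin_large alone.

How it is judged:
By the outcome, as a careful person would: the job done as asked, in the order asked, and still so for the second after the job is handed in, with the robot touching nothing.
It also fails if it takes over 109 s, if anything falls off the work surface, if the arm or the gripper's body presses on something with over 40 N, if the wrist force passes 120 N, or if a joint passes its speed limit or range.

## Robot

A 6-joint arm with a two-finger parallel gripper is mounted at the origin on the work surface. World frame = base frame: x ahead of the robot, y to its left, z up, the work surface at z = 0. Lengths are in m, angles in degrees, forces in N, time in s.
With the tool pointing down it reaches from about 0.375 to 0.9 m from the base axis. Payload 3.1 kg.
Tool frame: the origin (TCP) lies at the very end of the fingers, on their centre line; the grasp point (between the pads) lies behind it (bot.grip_depth is the z of the grasp point in the tool frame, in m); z points along the fingers, y is the direction in which the jaws open and shut (so a half turn about z gives the same grasp; the last joint's range is limited). The gripper opens to 87 mm and grips with 3 to 60 N. Pads are 19 mm wide; open, the fingers measure 117 mm over their backs; the gripper's body (75 mm by 190 mm) begins 51 mm behind the grasp point.
Start: joints at [58.413, 30.224, 82.088, -0, 67.689, -10.227], TCP at [0.228, 0.582, 0.223] pointing down, gripper open.
Joint ranges: [-176.69, 176.69], [-43.24, 126.21], [12.49, 139.97], [-82, 262], [0, 151.66], [-163.58, 163.58]. Speed limits (degrees/s): [159.86, 159.86, 180, 180, 180, 180].

## Interface

Orientations are given as a 3x3 rotation matrix whose columns are the frame's x, y, z axes.
In Python, from rig import bot, vision gives the robot as it stands. The module is installed in compiled form; this text tells all that it offers.
- The arm moves only by the shell command python3 -m jog 'ROWS'. ROWS is JSON, a list of rows, each a list of 3 entries, a list of its own where there are three numbers: the shift along the tool's x, y, z in mm, then the turn, a rotation vector about the tool's x, y, z in degrees, then the closure, from 0 (fully open) to 1 (shut). In form: [[[dx, dy, dz], [wx, wy, wz], fingers], ...]. A call has 1 to 12 rows; each row is the pose to reach, as a shift and turn from the pose commanded when the call began, along the tool's axes at that moment; what a row does not reach only later rows make up. A row lasts 1/12 s, in which the tool goes at most 41.7 mm and 7.16 degrees, less where a joint would pass 70% of its speed; a pose out of reach is approached as far as the arm can. A call with a gripper value outside its range is refused whole. The fingers move at their own pace and stop on an object; the grip force is fixed at half the most. Time passes only in rows, so rows that repeat a pose let the fingers close. It gives the time, the measured TCP pose, the force and the opening at its end, in the units of the state.
- bot.read_state(): the state, without advancing time (a new reading comes with each control period).
- vision.capture(name): name is "scene" or "side" or "wrist"; returns the picture (480x640x3 uint8, red, green, blue); there is no depth.
- vision.camera_info(name): a dict with "intrinsics" (3x3 intrinsics, pixels), "dist" ([k1, k2, p1, p2, k3] as OpenCV has them; the pictures are not rectified), "camera_from_world" (4x4, takes a point from world to camera coordinates); the wrist camera has in their place "mount" (4x4, takes a point from camera to tool coordinates, whose origin is the TCP and whose axes are the flange's). Camera axes: x right, y up, looking along -z (the intrinsics and any distortion apply to the point x, -y, -z); pixel columns grow to the right and rows downward; lengths in m; the calibration is good to about 2 mm. A picture is of the moment at which its call begins: read the wrist's pose just before it. camera_info takes no time and is no camera call.
- bot.hand_in(): hands the job in, once; it reports no verdict.
The state is a dict: "time_s": time; "joint_positions": joint angles; "qvel": joint speeds; "tau": joint torques, N m; "position": TCP position; "tcp_rot": TCP orientation; "force": force on the tool from outside, world axes, zero at the start; "moment": the same for the moment, N m; "opening": opening from 0.0 (shut) to 1.0 (fully open).
Only numpy, scipy, OpenCV 4.12 (cv2) and the standard library are available. Lean on these libraries where they do the work, as an engineer would, in place of code of your own. Each camera call takes 0.05 s, during which the arm holds its last target. There are 200 camera calls.

## Working session

There is one attempt and no reset: what is moved stays moved. The work goes in short steps, Python scripts to look and compute and a shell command to move; the robot and the scene stay as the last step left them, time stands still between calls to the robot, and variables do not carry over. Pictures are saved under pics/ and viewed, about 12 in all and at most 16, crops included, and the job is handed in when it is done.

```bash
mkdir -p pics; python3 - <<'E'
from rig import bot, vision
import cv2,numpy as np
s=bot.read_state();print(s['time_s'],s['position'],np.round(s['tcp_rot'],4).tolist(),s['opening'],bot.grip_depth)
for n in ["scene","side","wrist"]:
    cv2.imwrite(f"pics/{n}0.png",vision.capture(n)[...,::-1])
    i=vision.camera_info(n);print(n,{k:np.round(v,4).tolist() for k,v in i.items() if k!='name' and not isinstance(v,str)})
E
```

```text
0.0 [0.22725111 0.58145931 0.22157355] [[-0.9313, 0.3643, -0.0011], [0.3643, 0.9313, -0.0018], [0.0004, -0.0021, -1.0]] 0.9984180778489972 -0.0187
scene {'intrinsics': [[455.9218, 0.0, 319.4234], [0.0, 455.9218, 239.587], [0.0, 0.0, 1.0]], 'dist': [0.0168, 0.0, 0.0, 0.0, 0.0], 'camera_from_world': [[-0.657, 0.7537, 0.0128, 0.2871], [-0.6056, -0.5378, 0.5865, 0.3047], [0.449, 0.3776, 0.8098, -1.181], [0.0, 0.0, 0.0, 1.0]]}
side {'intrinsics': [[484.9012, 0.0, 319.0165], [0.0, 484.9012, 235.1391], [0.0, 0.0, 1.0]], 'dist': [-0.0819, 0.0, 0.0, 0.0, 0.0], 'camera_from_world': [[0.9964, -0.0835, -0.0147, -0.4944], [0.069, 0.6966, 0.7141, -0.1045], [-0.0494, -0.7126, 0.6998, -0.8767], [0.0, 0.0, 0.0, 1.0]]}
wrist {'intrinsics': [[339.6858, 0.0, 321.1979], [0.0, 339.6858, 239.3003], [0.0, 0.0, 1.0]], 'dist': [0.0194, 0.0, 0.0, 0.0, 0.0], 'mount': [[0.0006, 0.9639, 0.2664, 0.0719], [1.0, -0.0006, -0.0, -0.0004], [0.0001, 0.2664, -0.9639, -0.1607], [0.0, 0.0, 0.0, 1.0]]}
```

View pics/scene0.png

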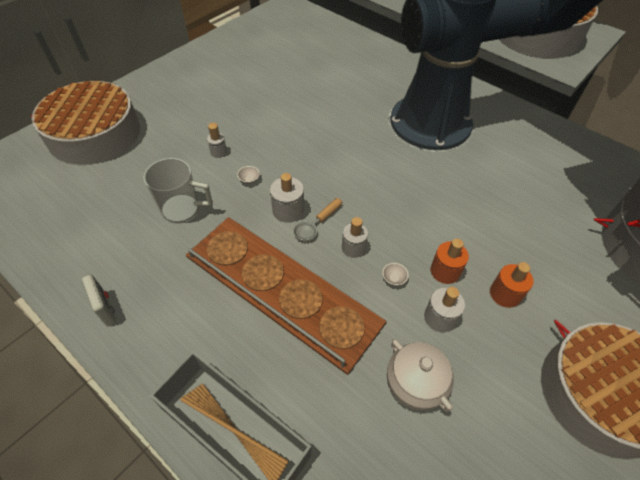

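View pics/side0.png

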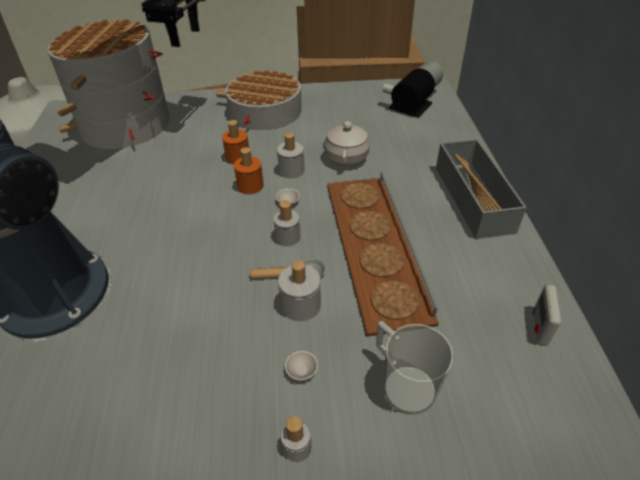

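The scene view shows silver tins at (217,140) smallest, (355,238), (445,308) and (287,197) largest. The two orange ones, at (450,262) and (512,285), are look-alikes to leave alone. The pot is at (420,375) and the jug at (175,190). In this view +y runs right, so the pot is at coaster 4's end. I'll measure next.

```bash
cat > h.py <<'E'
import numpy as np,cv2
from rig import bot,vision
def pose(n):
    i=vision.camera_info(n)
    if n=='wrist':
        s=bot.read_state();T=np.eye(4);T[:3,:3]=s['tcp_rot'];T[:3,3]=s['position'];return i,T@np.array(i['mount'])
    return i,np.linalg.inv(np.array(i['camera_from_world']))
def ray(cp,uv):
    i,W=cp
    p=cv2.undistortPoints(np.array([[uv]],float),np.array(i['intrinsics']),np.array(i['dist']))[0,0]
    d=W[:3,:3]@np.array([p[0],-p[1],-1]);return W[:3,3],d/np.linalg.norm(d)
def plane(cp,uv,z):
    o,d=ray(cp,uv);return o+d*(z-o[2])/d[2]
def tri(a,b):
    (o,d),(p,e)=a,b
    t=np.linalg.lstsq(np.stack([d,-e],1),p-o,rcond=None)[0]
    x,y=o+d*t[0],p+e*t[1];return (x+y)/2,np.linalg.norm(x-y)
def proj(cp,P):
    i,W=cp;c=np.linalg.inv(W)@np.append(P,1)
    return cv2.projectPoints(np.array([[c[0],-c[1],-c[2]]]),np.zeros(3),np.zeros(3),np.array(i['intrinsics']),np.array(i['dist']))[0][0,0]
def blobs(im,lo,hi,amin,roi=None):
    h=cv2.cvtColor(im,cv2.COLOR_RGB2HSV);m=cv2.inRange(h,lo,hi)
    n,l,st,c=cv2.connectedComponentsWithStats(m)
    return m,[(np.round(c[k],1).tolist(),st[k].tolist()) for k in range(1,n) if st[k,4]>=amin]
E
python3 - <<'E'
from h import *
S=cv2.imread('pics/scene0.png')[...,::-1].copy();D=cv2.imread('pics/side0.png')[...,::-1].copy()
for nm,im,pts in [('scene',S,[(214,130),(287,182),(356,226),(451,296),(301,299),(340,328),(330,320)]),('side',D,[(294,428),(298,272),(286,211),(289,141),(381,262),(395,300),(362,272)])]:
    h=cv2.cvtColor(im,cv2.COLOR_RGB2HSV);print([h[v,u].tolist() for u,v in pts])
    _,b=blobs(im,(8,90,110),(22,255,255),30);print(nm,[x for x in b if x[1][4]<400])
cv2.imwrite('pics/crop.png',np.hstack([cv2.resize(S[100:370,180:540],None,fx=1.1,fy=1.4),cv2.resize(D[110:470,215:435],(396,378))])[...,::-1])
E
```

```text
[[17, 117, 89], [15, 125, 96], [16, 130, 114], [19, 138, 174], [15, 155, 155], [15, 148, 158], [15, 158, 139]]
scene [([589.9, 14.4], [584, 7, 12, 14, 62]), ([212.2, 125.7], [208, 123, 10, 7, 51]), ([285.4, 176.8], [281, 173, 10, 9, 72]), ([329.1, 208.5], [317, 198, 25, 22, 213]), ([356.2, 221.3], [351, 217, 11, 10, 82]), ([452.3, 292.2], [446, 287, 13, 12, 117])]
[[17, 130, 163], [17, 133, 96], [17, 133, 96], [17, 133, 92], [16, 134, 124], [15, 135, 123], [12, 162, 121]]
side [([99.3, 34.6], [77, 19, 46, 34, 282]), ([74.3, 37.1], [51, 20, 52, 34, 245]), ([129.1, 25.3], [120, 21, 17, 11, 70]), ([218.8, 86.3], [212, 84, 15, 5, 45]), ([255.7, 94.9], [228, 88, 61, 15, 393]), ([65.2, 106.7], [58, 103, 14, 9, 32]), ([232.2, 122.3], [228, 120, 9, 6, 42]), ([234.6, 136.9], [222, 129, 26, 15, 224]), ([288.9, 135.0], [285, 133, 9, 6, 41]), ([244.7, 149.8], [240, 147, 10, 7, 57]), ([479.7, 186.0], [456, 154, 45, 57, 241]), ([247.1, 164.9], [233, 156, 29, 17, 292]), ([403.8, 237.5], [384, 187, 38, 95, 192]), ([284.9, 204.0], [280, 201, 11, 7, 66]), ([298.1, 265.3], [292, 261, 13, 10, 106]), ([265.9, 271.7], [250, 267, 35, 10, 266]), ([293.7, 423.7], [286, 416, 16, 16, 205])]
```

View pics/crop.png

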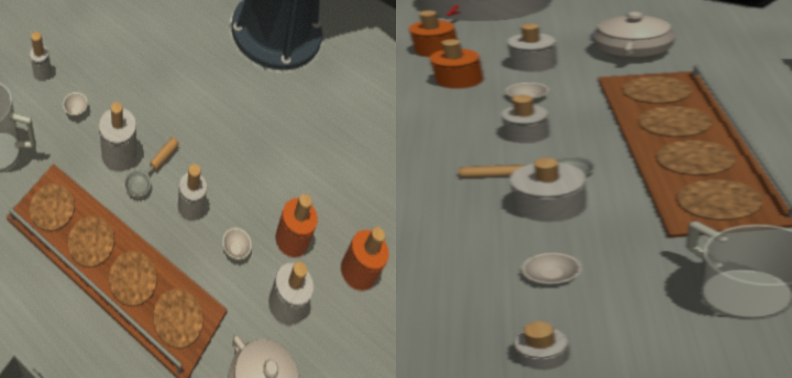

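```bash
python3 - <<'E'
from h import *
cs,cd=pose('scene'),pose('side')
for n,z,a,b in [('small',.082,(212.2,126),(293.7,421)),('largest',.106,(285.4,176.8),(298.1,265.3)),('medium',.090,(356.2,221.3),(284.9,204)),('large',.098,(452.3,292.2),(288.9,135))]:
    t,g=tri(ray(cs,a),ray(cd,b));print(n,plane(cs,a,z).round(4),plane(cd,b,z).round(4),'tri',t.round(4),round(g,4))
S=cv2.imread('pics/scene0.png')[...,::-1].copy();D=cv2.imread('pics/side0.png')[...,::-1].copy()
for nm,im,cp,pts in [('scene',S,cs,[(227,247),(263,272),(301,299),(342,327)]),('side',D,cd,[(395,300),(381,260),(370,225),(360,194)])]:
    h=cv2.cvtColor(cv2.GaussianBlur(im,(5,5),0),cv2.COLOR_RGB2HSV)
    m=cv2.inRange(h,(14,80,60),(25,255,255));m=cv2.morphologyEx(m,cv2.MORPH_OPEN,np.ones((5,5),np.uint8))
    n,l,st,c=cv2.connectedComponentsWithStats(m)
    for p in pts:
        k=l[p[1],p[0]];mm=(l==k).astype(np.uint8)
        hull=cv2.convexHull(max(cv2.findContours(mm,0,1)[0],key=len))
        e=cv2.fitEllipse(hull);w=[plane(cp,q[0].astype(float),.017)[:2] for q in hull]
        (cx,r)=cv2.minEnclosingCircle(np.array(w,np.float32)*1000)
        print(nm,st[k].tolist(),plane(cp,e[0],.017).round(4),np.round(cx,1),round(r,1))
for n,a,b in [('pot',(427,364),(347,127)),]:
    t,g=tri(ray(cs,a),ray(cd,b));print(n,t.round(3),g)
for a in [(180,208),(100,300),(395,275),(248,176)]: print(plane(cs,a,0).round(3))
E
```

```text
small [ 0.4414 -0.3206  0.082 ] [ 0.438  -0.3193  0.082 ] tri [ 0.4397 -0.3202  0.0822] 0.0035
largest [ 0.4612 -0.0713  0.106 ] [ 0.4581 -0.0731  0.106 ] tri [ 0.459  -0.0723  0.1044] 0.002
medium [0.445  0.0987 0.09  ] [0.4417 0.0975 0.09  ] tri [0.4427 0.0982 0.0885] 0.0024
large [0.4621 0.3189 0.098 ] [0.4581 0.3191 0.098 ] tri [0.4595 0.3192 0.0968] 0.0033
scene [207, 232, 40, 33, 1044] [ 0.6231 -0.0858  0.017 ] [622.2 -86.3] 41.3
scene [242, 255, 41, 35, 1146] [0.6165 0.0086 0.017 ] [615.1   7.8] 40.9
scene [280, 280, 42, 38, 1287] [0.6102 0.1032 0.017 ] [609.6 102.5] 40.6
scene [320, 307, 44, 41, 1449] [0.6039 0.1976 0.017 ] [602.5 196.8] 40.7
side [371, 281, 47, 39, 1462] [ 0.6193 -0.0886  0.017 ] [619.6 -86.9] 43.2
side [360, 244, 43, 33, 1165] [0.6128 0.0062 0.017 ] [612.8   7.8] 42.6
side [350, 211, 40, 29, 953] [0.6064 0.1012 0.017 ] [606.7 102.8] 43.7
side [341, 183, 38, 25, 787] [0.5997 0.1964 0.017 ] [599.6 198. ] 43.7
pot [0.591 0.355 0.087] 0.0004102449461036459
[ 0.613 -0.252 -0.   ]
[ 0.856 -0.185  0.   ]
[0.44  0.202 0.   ]
[ 0.447 -0.211  0.   ]
```

Both views agree within 4 mm, and the heights and the 95 mm spacing check out:

| Item | x (m) | y (m) |
|---|---|---|
| tin_small | .440 | -.320 |
| tin_largest | .4595 | -.072 |
| tin_medium | .443 | .098 |
| tin_large | .460 | .319 |
| coaster 1 | .621 | -.087 |
| coaster 2 | .6145 | .0075 |
| coaster 3 | .608 | .102 |
| coaster 4 | .6015 | .197 |

The pot is next to coaster 4. The crop confirms the silver large tin is separate from the two orange ones. First I'll hover over tin_large, squared to the world axes with the jaws half open.

```bash
python3 -m jog '[[[-312.3,-159.7,0],[0,0,-21.4],0.45],[[-312.3,-159.7,0],[0,0,-21.4],0.45],[[-312.3,-159.7,0],[0,0,-21.4],0.45],[[-312.3,-159.7,0],[0,0,-21.4],0.45],[[-312.3,-159.7,0],[0,0,-21.4],0.45],[[-312.3,-159.7,0],[0,0,-21.4],0.45],[[-312.3,-159.7,0],[0,0,-21.4],0.45],[[-312.3,-159.7,0],[0,0,-21.4],0.45],[[-312.3,-159.7,0],[0,0,-21.4],0.45],[[-312.3,-159.7,0],[0,0,-21.4],0.45],[[-312.3,-159.7,0],[0,0,-21.4],0.45],[[-312.3,-159.7,0],[0,0,-21.4],0.45]]'
cat > w.py <<'E'
# wrist look: tin top height from argv; knob blob centroid nearest expected point, cast on the knob-top plane
import sys;from h import *
X,Y,z,name=float(sys.argv[1]),float(sys.argv[2]),float(sys.argv[3]),sys.argv[4]
cp=pose('wrist');s=bot.read_state();im=vision.capture('wrist');cv2.imwrite(f'pics/{name}.png',im[...,::-1])
print('tcp',s['position'].round(4),np.round(s['tcp_rot'],3).tolist(),'op',round(s['opening'],3),'t',s['time_s'])
print('expect',proj(cp,[X,Y,z]).round(1))
_,b=blobs(im,(8,80,90),(24,255,255),80)
for c,st in b: print(c,st,plane(cp,c,z).round(4))
E
python3 w.py .46 .319 .098 w1
```

```text
time_s: 1.15
position: [0.4596, 0.3197, 0.2222]
tcp_rot: [[-1.0, -0.0, -0.001], [-0.0, 1.0, 0.0], [0.001, 0.0, -1.0]]
force: [0.0, -0.1, -0.5]
opening: 0.553
tcp [0.4596 0.3197 0.2222] [[-1.0, -0.0, -0.001], [-0.0, 1.0, 0.0], [0.001, 0.0, -1.0]] op 0.553 t 1.15
expect [321.2 232.7]
[395.0, 82.3] [357, 42, 76, 81, 4378] [0.3407 0.3757 0.098 ]
[592.6, 162.1] [529, 45, 111, 217, 18451] [0.4009 0.5385 0.098 ]
[269.5, 120.0] [235, 85, 70, 71, 3710] [0.368 0.278 0.098]
[17.4, 160.4] [0, 127, 36, 69, 1445] [0.4002 0.0741 0.098 ]
[78.9, 208.2] [56, 195, 48, 29, 867] [0.439  0.1153 0.098 ]
[321.9, 225.9] [309, 214, 24, 28, 378] [0.454  0.3196 0.098 ]
[232.6, 289.8] [218, 277, 35, 31, 721] [0.5135 0.2388 0.098 ]
[67.3, 296.9] [47, 288, 49, 20, 614] [0.5201 0.09   0.098 ]
[202.0, 324.7] [198, 297, 11, 55, 239] [0.5485 0.2081 0.098 ]
[440.4, 325.4] [435, 298, 10, 55, 238] [0.549  0.4302 0.098 ]
[68.5, 359.6] [59, 339, 20, 44, 499] [0.5848 0.0789 0.098 ]
[308.4, 366.6] [261, 338, 133, 45, 815] [0.5936 0.3068 0.098 ]
```

View pics/w1.png

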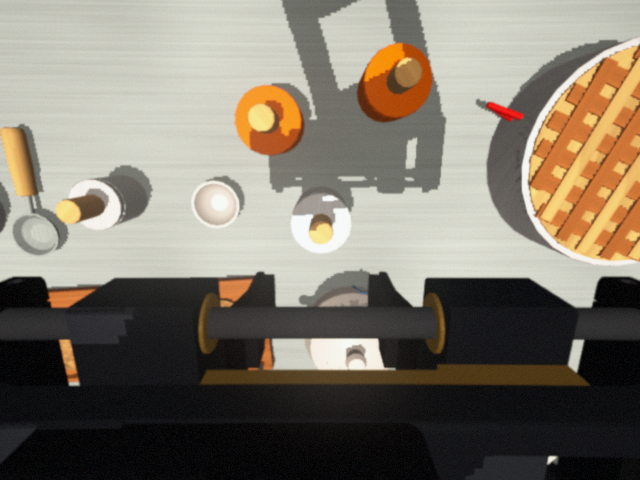

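The wrist view shows the silver large tin's knob at (321,231), against an expected (321,233). The aim is good, so I'll descend and close.

```bash
python3 -m jog '[[[0,-0.5,40],[0,0,0],0.45],[[0,-0.5,80],[0,0,0],0.45],[[0,-0.5,115],[0,0,0],0.45],[[0,-0.5,140],[0,0,0],0.45],[[0,-0.5,156],[0,0,0],0.45],[[0,-0.5,156],[0,0,0],0.45],[[0,-0.5,156],[0,0,0],0.6],[[0,-0.5,156],[0,0,0],1],[[0,-0.5,156],[0,0,0],1],[[0,-0.5,156],[0,0,0],1],[[0,-0.5,156],[0,0,0],1],[[0,-0.5,156],[0,0,0],1]]'
```

```text
time_s: 2.2
position: [0.4605, 0.3192, 0.0672]
tcp_rot: [[-1.0, -0.001, 0.001], [-0.001, 1.0, 0.0], [-0.001, 0.0, -1.0]]
force: [-0.7, -0.0, 2.2]
opening: 0.245
```

```bash
python3 -m jog '[[[0,0,-20],[0,0,0],1],[[0,0,-50],[0,0,0],1],[[0,0,-85],[0,0,0],1],[[-4,-8,-110],[0,0,0],1],[[-14,-28,-120],[0,0,0],1],[[-27,-55,-120],[0,0,0],1],[[-41,-83,-120],[0,0,0],1],[[-55,-111,-120],[0,0,0],1],[[-69,-139,-120],[0,0,0],1],[[-83,-167,-120],[0,0,0],1],[[-97,-195,-120],[0,0,0],1],[[-111,-223,-120],[0,0,0],1]]' && python3 -m jog '[[[-13,-27,0],[0,0,0],1],[[-25,-51,0],[0,0,0],1],[[-35,-71,0],[0,0,0],1],[[-41,-83,0],[0,0,0],1],[[-44,-88.5,0],[0,0,0],1],[[-44,-88.5,0],[0,0,0],1],[[-44,-88.5,0],[0,0,0],1],[[-44,-88.5,0],[0,0,0],1]]'; python3 - <<'E'
from h import *
for n in ['scene','side']: 
    im=vision.capture(n);cv2.imwrite(f'pics/{n}1.png',im[...,::-1])
a=cv2.imread('pics/scene1.png')[130:370,150:490];b=cv2.imread('pics/side1.png')[80:320,220:520]
cv2.imwrite('pics/c1.png',cv2.resize(np.hstack([a,b]),(800,300)))
E
```

```text
time_s: 3.2
position: [0.5714, 0.0946, 0.1863]
tcp_rot: [[-1.0, -0.0, -0.001], [-0.0, 1.0, 0.0], [0.001, 0.0, -1.0]]
force: [0.3, 0.7, -1.2]
opening: 0.242
time_s: 3.87
position: [0.6145, 0.0092, 0.1863]
tcp_rot: [[-1.0, -0.002, -0.001], [-0.002, 1.0, 0.001], [0.001, 0.001, -1.0]]
force: [0.1, -0.6, -2.0]
opening: 0.242
```

View pics/c1.png

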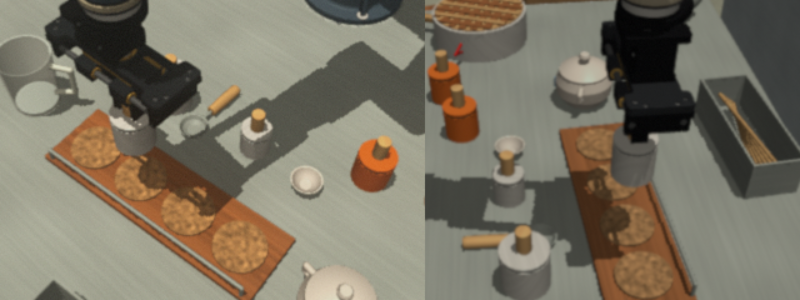

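The large tin hangs upright over coaster 2. I'll lower it and release.

```bash
python3 -m jog '[[[0,0,30],[0,0,0],1],[[0,0,60],[0,0,0],1],[[0,0,80],[0,0,0],1],[[0,0,92],[0,0,0],1],[[0,0,98],[0,0,0],1],[[0,0,101.5],[0,0,0],1],[[0,0,101.5],[0,0,0],1],[[0,0,101.5],[0,0,0],1],[[0,0,101.5],[0,0,0],1]]'; python3 -m jog '[[[0,0,0],[0,0,0],0.6],[[0,0,0],[0,0,0],0.45],[[0,0,0],[0,0,0],0.45],[[0,0,0],[0,0,0],0.45],[[0,0,-20],[0,0,0],0.45],[[0,0,-60],[0,0,0],0.45],[[0,0,-100],[0,0,0],0.45],[[0,0,-135],[0,0,0],0.45],[[0,0,-135],[0,0,0],0.45],[[0,0,-135],[0,0,0],0.45]]'; python3 w.py .6145 .0075 .115 w2
```

```text
time_s: 4.72
position: [0.6166, 0.0076, 0.0864]
tcp_rot: [[-1.0, -0.001, 0.003], [-0.001, 1.0, -0.0], [-0.003, -0.0, -1.0]]
force: [-0.2, 0.2, -1.9]
opening: 0.243
time_s: 5.55
position: [0.6172, 0.0074, 0.2233]
tcp_rot: [[-1.0, -0.001, 0.007], [-0.001, 1.0, -0.001], [-0.007, -0.001, -1.0]]
force: [-1.1, 0.2, -0.5]
opening: 0.551
tcp [0.6172 0.0074 0.2233] [[-1.0, -0.001, 0.007], [-0.001, 1.0, -0.001], [-0.007, -0.001, -1.0]] op 0.551 t 5.55
expect [322.3 232.7]
[314.0, 15.1] [304, 0, 21, 33, 607] [0.46   0.0014 0.115 ]
[436.2, 14.7] [419, 0, 40, 33, 797] [0.4599 0.0852 0.115 ]
[218.5, 25.8] [198, 5, 38, 43, 850] [ 0.4666 -0.0647  0.115 ]
[371.9, 201.2] [177, 136, 377, 134, 36506] [0.5885 0.0469 0.115 ]
[321.7, 226.3] [310, 214, 24, 29, 419] [0.6091 0.007  0.115 ]
[202.6, 323.9] [199, 296, 12, 57, 274] [ 0.6978 -0.0978  0.115 ]
[439.9, 325.2] [434, 296, 11, 57, 265] [0.6986 0.1113 0.115 ]
[311.8, 374.8] [248, 370, 119, 13, 885] [ 0.7502 -0.0019  0.115 ]
```

View pics/w2.png

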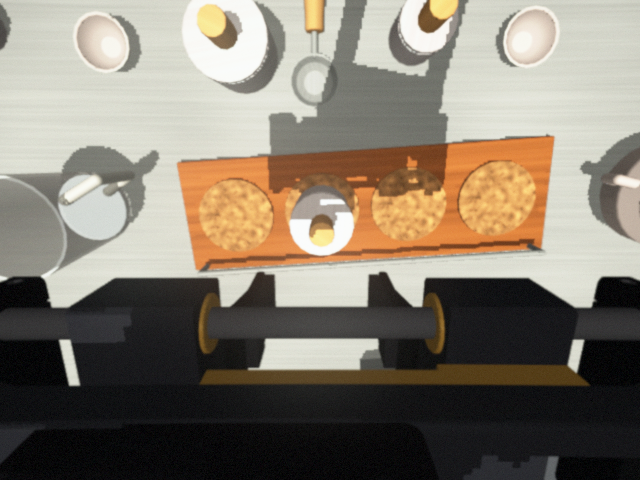

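The large tin stands on coaster 2. I'll measure its offset from the row, taking the row line from the visible corks in the same picture.

```bash
cat > off.py <<'E'
# offset of knob top from coaster, from a saved wrist image: uses pose argument
from h import *
def corks(im,cp,seeds):
    h=cv2.cvtColor(cv2.GaussianBlur(im,(5,5),0),cv2.COLOR_RGB2HSV)
    m=cv2.inRange(h,(14,60,60),(25,255,255));m=cv2.morphologyEx(m,cv2.MORPH_OPEN,np.ones((5,5),np.uint8))
    n,l,st,c=cv2.connectedComponentsWithStats(m);out={}
    for k,p in seeds.items():
        mm=(l==l[p[1],p[0]]).astype(np.uint8)
        hull=cv2.convexHull(max(cv2.findContours(mm,0,1)[0],key=len))
        w=np.array([plane(cp,q[0].astype(float),.017)[:2] for q in hull],np.float32)*1000
        c,r=cv2.minEnclosingCircle(w);out[k]=np.array(c);print(k,np.round(c,1),round(r,1))
    return out
def knob(im,cp,box,z):
    u0,v0,u1,v1=box;c=im[v0:v1,u0:u1];h=cv2.cvtColor(c,cv2.COLOR_RGB2HSV)
    m=cv2.inRange(h,(10,70,60),(30,255,255));V=h[...,2].astype(int)
    t=cv2.inRange(h,(10,70,int(.8*np.percentile(V[m>0],90))),(30,255,255))
    n,l,st,ce=cv2.connectedComponentsWithStats(t);k=1+np.argmax(st[1:,4])
    p=ce[k]+[u0,v0];print('knobtop px',p.round(1),st[k].tolist());return plane(cp,p,z)[:2]*1000
E
python3 - <<'E'
from off import *
cp=pose('wrist');im=cv2.imread('pics/w2.png')[...,::-1].copy()
s=bot.read_state();print(s['position'].round(4),s['joint_positions'],s['qvel'])
c=corks(im,cp,{1:(236,214),3:(409,205),4:(497,200)})
k=np.array([1,3,4]);C=[np.polyval(np.polyfit(k,[c[j][a] for j in k],1),2) for a in (0,1)]
kn=knob(im,cp,(300,205,345,255),.115);print(C,kn,kn-C)
cv2.imwrite('pics/k.png',cv2.resize(im[180:270,270:370],None,fx=6,fy=6,interpolation=0)[...,::-1])
cs=pose('scene');S=vision.capture('scene');cv2.imwrite('pics/s2.png',S[...,::-1])
print('exp scene px',proj(cs,[.6145,.0075,.115]))
E
```

```text
[0.6156 0.0077 0.221 ] [-9.66999896e+00  2.95516979e+01  8.36585498e+01 -2.40485205e-04
  6.66844256e+01 -9.97121629e+01] [-0.0144737   2.33617423  2.28800577  0.07661979  0.06346466 -0.07330758]
1 [618.2 -86.5] 42.7
3 [607.9 101.4] 42.3
4 [600.  195.4] 42.1
knobtop px [322.3 236.6] [10, 24, 24, 17, 323]
[np.float64(612.6595720563614), np.float64(7.4642203194753165)] [615.04963133   7.85829514] [2.39005927 0.39407483]
exp scene px [257.69957592 241.83550469]
```

View pics/k.png

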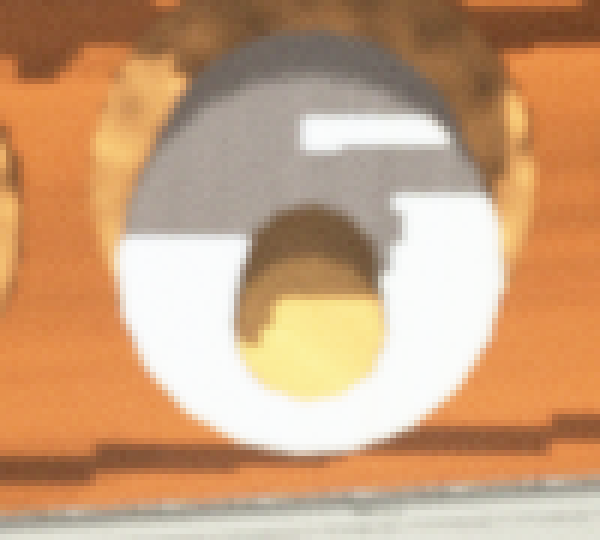

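It sits within about 1–2 mm of the coaster's middle, and the knob's shadow biases the reading. Next is the largest tin at (.4595,-.072).

```bash
python3 -m jog '[[[30,-15,0],[0,0,0],0.45],[[65,-33,0],[0,0,0],0.45],[[100,-51,0],[0,0,0],0.45],[[130,-67,0],[0,0,0],0.45],[[148,-76,0],[0,0,0],0.45],[[155,-80,0],[0,0,0],0.45],[[155,-80,0],[0,0,0],0.45],[[155,-80,0],[0,0,0],0.45],[[155,-80,0],[0,0,0],0.45],[[155,-80,0],[0,0,0],0.45],[[155,-80,0],[0,0,0],0.45],[[155,-80,0],[0,0,0],0.45]]'; python3 w.py .4595 -.0722 .106 w3 | head -2; python3 - <<'E'
from off import *
cp=pose('wrist');im=cv2.imread('pics/w3.png')[...,::-1].copy();print(bot.read_state()['qvel'].round(2) if hasattr(bot.read_state()['qvel'],'round') else '')
print(knob(im,cp,(290,200,355,260),.106))
E
```

```text
time_s: 6.65
position: [0.4612, -0.0721, 0.2199]
tcp_rot: [[-1.0, -0.002, 0.0], [-0.002, 1.0, 0.0], [-0.0, 0.0, -1.0]]
force: [-0.4, 0.7, -0.0]
opening: 0.551
tcp [ 0.4612 -0.0721  0.2199] [[-1.0, -0.002, 0.0], [-0.002, 1.0, 0.0], [-0.0, 0.0, -1.0]] op 0.551 t 6.65
expect [321.9 233. ]
[-0.24 -0.2   0.32  0.04  0.06  0.01]
knobtop px [322.2 234.7] [20, 27, 24, 17, 321]
[460.81598508 -71.94639665]
```

```bash
python3 -m jog '[[[0,0,40],[0,0,0],0.45],[[0,0,80],[0,0,0],0.45],[[0,0,112],[0,0,0],0.45],[[0,0,134],[0,0,0],0.45],[[0,0,145],[0,0,0],0.45],[[0,0,145],[0,0,0],0.45],[[0,0,145],[0,0,0],0.6],[[0,0,145],[0,0,0],1],[[0,0,145],[0,0,0],1],[[0,0,145],[0,0,0],1],[[0,0,145],[0,0,0],1],[[0,0,145],[0,0,0],1]]' && python3 -m jog '[[[0,0,-15],[0,0,0],1],[[0,0,-40],[0,0,0],1],[[0,0,-70],[0,0,0],1],[[0,0,-95],[0,0,0],1],[[-8,0,-110],[0,0,0],1],[[-30,-2,-110],[0,0,0],1],[[-58,-5,-110],[0,0,0],1],[[-86,-7,-110],[0,0,0],1],[[-114,-10,-110],[0,0,0],1],[[-138,-13,-110],[0,0,0],1],[[-155,-15,-110],[0,0,0],1],[[-160.5,-15,-110],[0,0,0],1]]' && python3 -m jog '[[[0,0,0],[0,0,0],1],[[0,0,0],[0,0,0],1],[[0,0,0],[0,0,0],1],[[0,0,0],[0,0,0],1],[[0,0,0],[0,0,0],1],[[0,0,0],[0,0,0],1]]'
```

```text
time_s: 7.7
position: [0.4611, -0.0724, 0.0759]
tcp_rot: [[-1.0, -0.0, 0.002], [-0.0, 1.0, -0.0], [-0.002, -0.0, -1.0]]
force: [1.2, 2.0, 4.5]
opening: 0.243
time_s: 8.7
position: [0.6236, -0.0879, 0.1847]
tcp_rot: [[-1.0, -0.001, 0.002], [-0.001, 1.0, -0.001], [-0.002, -0.001, -1.0]]
force: [0.8, -0.4, -1.6]
opening: 0.242
time_s: 9.2
position: [0.6205, -0.0872, 0.1853]
tcp_rot: [[-1.0, -0.001, -0.0], [-0.001, 1.0, 0.0], [0.0, 0.0, -1.0]]
force: [0.3, -0.3, -1.9]
opening: 0.243
```

```bash
python3 -m jog '[[[0,0,25],[0,0,0],1],[[0,0,50],[0,0,0],1],[[0,0,70],[0,0,0],1],[[0,0,83],[0,0,0],1],[[0,0,89],[0,0,0],1],[[0,0,92.5],[0,0,0],1],[[0,0,92.5],[0,0,0],1],[[0,0,92.5],[0,0,0],1],[[0,0,92.5],[0,0,0],1],[[0,0,92.5],[0,0,0],1]]'; python3 -m jog '[[[0,0,0],[0,0,0],0.6],[[0,0,0],[0,0,0],0.45],[[0,0,0],[0,0,0],0.45],[[0,0,0],[0,0,0],0.45],[[0,0,-20],[0,0,0],0.45],[[0,0,-60],[0,0,0],0.45],[[0,0,-100],[0,0,0],0.45],[[0,0,-130],[0,0,0],0.45],[[0,0,-130],[0,0,0],0.45],[[0,0,-130],[0,0,0],0.45],[[0,0,-130],[0,0,0],0.45],[[0,0,-130],[0,0,0],0.45]]'; python3 w.py .621 -.087 .123 w4|head -2;python3 - <<'E'
from off import *
print(knob(cv2.imread('pics/w4.png')[...,::-1].copy(),pose('wrist'),(290,200,355,265),.123))
E
```

```text
time_s: 10.03
position: [0.6216, -0.0875, 0.0931]
tcp_rot: [[-1.0, -0.001, 0.001], [-0.001, 1.0, -0.0], [-0.001, -0.0, -1.0]]
force: [0.2, -0.7, -1.8]
opening: 0.243
time_s: 11.03
position: [0.6198, -0.0869, 0.2208]
tcp_rot: [[-1.0, -0.001, -0.003], [-0.001, 1.0, 0.001], [0.003, 0.001, -1.0]]
force: [-0.5, 0.5, -0.8]
opening: 0.549
tcp [ 0.6198 -0.0869  0.2208] [[-1.0, -0.001, -0.003], [-0.001, 1.0, 0.001], [0.003, 0.001, -1.0]] op 0.549 t 11.0333
expect [321.8 242. ]
knobtop px [321.7 243.7] [20, 37, 24, 15, 280]
[622.32700753 -87.12002484]
```

View pics/w4.png

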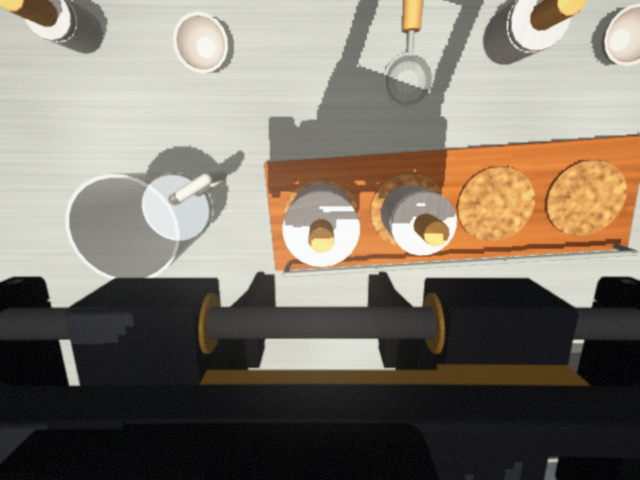

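The largest tin stands on coaster 1, its knob at (321,241) within about 1 mm. Next is the medium tin.

```bash
python3 -m jog '[[[15,15,0],[0,0,0],0.45],[[38,40,0],[0,0,0],0.45],[[63,66,0],[0,0,0],0.45],[[88,92,0],[0,0,0],0.45],[[113,118,0],[0,0,0],0.45],[[138,144,0],[0,0,0],0.45],[[160,167,0],[0,0,0],0.45],[[172,180,0],[0,0,0],0.45],[[178,185,0],[0,0,0],0.45],[[178,185,0],[0,0,0],0.45],[[178,185,0],[0,0,0],0.45],[[178,185,0],[0,0,0],0.45]]';python3 -m jog '[[[0,0,0],[0,0,0],0.45],[[0,0,0],[0,0,0],0.45],[[0,0,0],[0,0,0],0.45],[[0,0,0],[0,0,0],0.45]]'; python3 w.py .4433 .098 .090 w5|head -2;python3 - <<'E'
from off import *
print(knob(cv2.imread('pics/w5.png')[...,::-1].copy(),pose('wrist'),(290,200,355,265),.09))
E
```

```text
time_s: 12.08
position: [0.4444, 0.0968, 0.2224]
tcp_rot: [[-1.0, 0.0, 0.001], [0.0, 1.0, -0.0], [-0.001, -0.0, -1.0]]
force: [-0.2, 0.4, -0.9]
opening: 0.552
time_s: 12.42
position: [0.4433, 0.0971, 0.2224]
tcp_rot: [[-1.0, 0.0, 0.0], [0.0, 1.0, -0.0], [-0.0, -0.0, -1.0]]
force: [-0.4, -0.4, 0.3]
opening: 0.55
tcp [0.4433 0.0971 0.2224] [[-1.0, 0.0, 0.0], [0.0, 1.0, -0.0], [-0.0, -0.0, -1.0]] op 0.55 t 12.4167
expect [323.  229.7]
knobtop px [323.2 229.4] [22, 19, 23, 22, 373]
[442.93630648  98.34480295]
```

```bash
python3 -m jog '[[[0,1,40],[0,0,0],0.45],[[0,1,80],[0,0,0],0.45],[[0,1,118],[0,0,0],0.45],[[0,1,148],[0,0,0],0.45],[[0,1,164],[0,0,0],0.45],[[0,1,164],[0,0,0],0.45],[[0,1,164],[0,0,0],0.6],[[0,1,164],[0,0,0],1],[[0,1,164],[0,0,0],1],[[0,1,164],[0,0,0],1],[[0,1,164],[0,0,0],1],[[0,1,164],[0,0,0],1]]' && python3 -m jog '[[[0,0,-15],[0,0,0],1],[[0,0,-40],[0,0,0],1],[[0,0,-75],[0,0,0],1],[[0,0,-105],[0,0,0],1],[[-8,0,-125],[0,0,0],1],[[-30,1,-125],[0,0,0],1],[[-58,2,-125],[0,0,0],1],[[-86,3,-125],[0,0,0],1],[[-114,4,-125],[0,0,0],1],[[-138,4,-125],[0,0,0],1],[[-157,4,-125],[0,0,0],1],[[-165,4,-125],[0,0,0],1]]' && python3 -m jog '[[[0,0,0],[0,0,0],1],[[0,0,0],[0,0,0],1],[[0,0,0],[0,0,0],1],[[0,0,0],[0,0,0],1],[[0,0,0],[0,0,0],1],[[0,0,0],[0,0,0],1]]'
```

```text
time_s: 13.47
position: [0.4436, 0.0986, 0.0596]
tcp_rot: [[-1.0, -0.001, 0.002], [-0.001, 1.0, -0.0], [-0.002, -0.0, -1.0]]
force: [0.2, 1.2, 6.4]
opening: 0.247
time_s: 14.47
position: [0.6105, 0.1025, 0.1835]
tcp_rot: [[-1.0, -0.0, 0.003], [-0.0, 1.0, -0.0], [-0.003, -0.0, -1.0]]
force: [0.5, -0.2, -1.7]
opening: 0.245
time_s: 14.97
position: [0.6072, 0.1028, 0.1838]
tcp_rot: [[-1.0, -0.001, -0.0], [-0.001, 1.0, 0.0], [0.0, 0.0, -1.0]]
force: [0.1, -0.2, -1.3]
opening: 0.237
```

```bash
python3 -m jog '[[[0,0,25],[0,0,0],1],[[0,0,55],[0,0,0],1],[[0,0,80],[0,0,0],1],[[0,0,96],[0,0,0],1],[[0,0,104],[0,0,0],1],[[0,0,107.5],[0,0,0],1],[[0,0,107.5],[0,0,0],1],[[0,0,107.5],[0,0,0],1],[[0,0,107.5],[0,0,0],1],[[0,0,107.5],[0,0,0],1]]'; python3 -m jog '[[[0,0,0],[0,0,0],0.6],[[0,0,0],[0,0,0],0.45],[[0,0,0],[0,0,0],0.45],[[0,0,0],[0,0,0],0.45],[[0,0,-20],[0,0,0],0.45],[[0,0,-60],[0,0,0],0.45],[[0,0,-100],[0,0,0],0.45],[[0,0,-140],[0,0,0],0.45],[[0,0,-145],[0,0,0],0.45],[[0,0,-145],[0,0,0],0.45],[[0,0,-145],[0,0,0],0.45],[[0,0,-145],[0,0,0],0.45]]'; python3 w.py .608 .102 .107 w6|head -2;python3 - <<'E'
from off import *
print(knob(cv2.imread('pics/w6.png')[...,::-1].copy(),pose('wrist'),(290,200,355,265),.107))
E
```

```text
time_s: 15.8
position: [0.6084, 0.1027, 0.0766]
tcp_rot: [[-1.0, -0.001, 0.001], [-0.001, 1.0, -0.0], [-0.001, -0.0, -1.0]]
force: [0.3, -0.0, -1.5]
opening: 0.245
time_s: 16.8
position: [0.6065, 0.1027, 0.2193]
tcp_rot: [[-1.0, -0.001, -0.004], [-0.001, 1.0, 0.0], [0.004, 0.0, -1.0]]
force: [-0.1, 0.1, -0.1]
opening: 0.55
tcp [0.6065 0.1027 0.2193] [[-1.0, -0.001, -0.004], [-0.001, 1.0, 0.0], [0.004, 0.0, -1.0]] op 0.55 t 16.8
expect [321.2 237.7]
knobtop px [320.6 237.9] [0, 0, 65, 61, 1386]
[607.9019263  101.47244183]
```

View pics/w6.png

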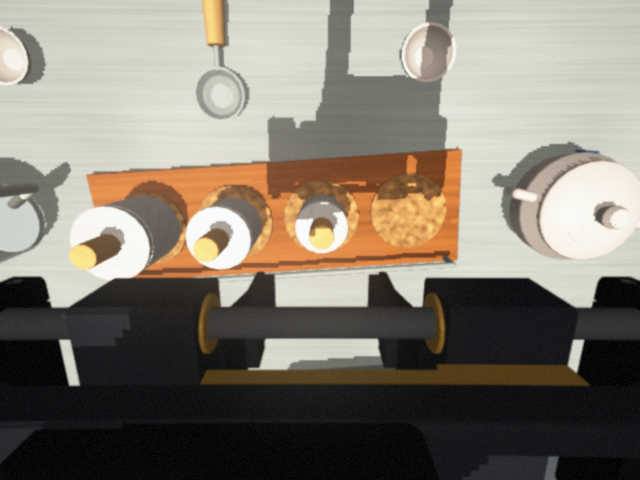

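The medium tin stands on coaster 3, knob at (321,235). Its blob merged with the cork this time, but the picture itself is clear. Last is the small tin.

```bash
python3 -m jog '[[[8,-20,0],[0,0,0],0.45],[[20,-52,0],[0,0,0],0.45],[[34,-86,0],[0,0,0],0.45],[[48,-120,0],[0,0,0],0.45],[[62,-155,0],[0,0,0],0.45],[[76,-190,0],[0,0,0],0.45],[[90,-225,0],[0,0,0],0.45],[[104,-260,0],[0,0,0],0.45],[[118,-295,0],[0,0,0],0.45],[[132,-330,0],[0,0,0],0.45],[[145,-363,0],[0,0,0],0.45],[[155,-390,0],[0,0,0],0.45]]';python3 -m jog '[[[8,-20,0],[0,0,0],0.45],[[13,-32,0],[0,0,0],0.45],[[13,-32,0],[0,0,0],0.45],[[13,-32,0],[0,0,0],0.45],[[13,-32,0],[0,0,0],0.45],[[13,-32,0],[0,0,0],0.45],[[13,-32,0],[0,0,0],0.45],[[13,-32,0],[0,0,0],0.45]]'; python3 w.py .4397 -.320 .082 w7|head -2;python3 - <<'E'
from off import *
print(knob(cv2.imread('pics/w7.png')[...,::-1].copy(),pose('wrist'),(290,200,355,265),.082))
E
```

```text
time_s: 17.85
position: [0.4512, -0.2891, 0.2192]
tcp_rot: [[-1.0, 0.001, -0.003], [0.001, 1.0, 0.002], [0.003, 0.002, -1.0]]
force: [-0.2, -0.1, 0.6]
opening: 0.547
time_s: 18.52
position: [0.4407, -0.3183, 0.2211]
tcp_rot: [[-1.0, -0.002, 0.0], [-0.002, 1.0, 0.0], [-0.0, 0.0, -1.0]]
force: [0.1, 0.8, -0.2]
opening: 0.551
tcp [ 0.4407 -0.3183  0.2211] [[-1.0, -0.002, 0.0], [-0.002, 1.0, 0.0], [-0.0, 0.0, -1.0]] op 0.551 t 18.5167
expect [320.1 226.9]
knobtop px [317.2 227.8] [16, 17, 22, 21, 320]
[ 440.49803507 -322.93167949]
```

```bash
python3 -m jog '[[[0,-2.5,40],[0,0,0],0.45],[[0,-2.5,80],[0,0,0],0.45],[[0,-2.5,120],[0,0,0],0.45],[[0,-2.5,152],[0,0,0],0.45],[[0,-2.5,170.5],[0,0,0],0.45],[[0,-2.5,170.5],[0,0,0],0.45],[[0,-2.5,170.5],[0,0,0],0.6],[[0,-2.5,170.5],[0,0,0],1],[[0,-2.5,170.5],[0,0,0],1],[[0,-2.5,170.5],[0,0,0],1],[[0,-2.5,170.5],[0,0,0],1],[[0,-2.5,170.5],[0,0,0],1]]' && python3 -m jog '[[[0,0,-15],[0,0,0],1],[[0,0,-45],[0,0,0],1],[[0,0,-80],[0,0,0],1],[[0,0,-115],[0,0,0],1],[[0,0,-140],[0,0,0],1],[[-3,10,-150],[0,0,0],1],[[-11,35,-150],[0,0,0],1],[[-20,65,-150],[0,0,0],1],[[-30,97,-150],[0,0,0],1],[[-40,129,-150],[0,0,0],1],[[-50,161,-150],[0,0,0],1],[[-60,193,-150],[0,0,0],1]]' && python3 -m jog '[[[-10,32,0],[0,0,0],1],[[-20,64,0],[0,0,0],1],[[-30,96,0],[0,0,0],1],[[-40,128,0],[0,0,0],1],[[-50,160,0],[0,0,0],1],[[-60,192,0],[0,0,0],1],[[-70,224,0],[0,0,0],1],[[-80,256,0],[0,0,0],1],[[-88,285,0],[0,0,0],1],[[-95,308,0],[0,0,0],1],[[-99,320,0],[0,0,0],1],[[-101,325.5,0],[0,0,0],1]]' && python3 -m jog '[[[0,0,0],[0,0,0],1],[[0,0,0],[0,0,0],1],[[0,0,0],[0,0,0],1],[[0,0,0],[0,0,0],1],[[0,0,0],[0,0,0],1],[[0,0,0],[0,0,0],1]]'
```

```text
time_s: 19.57
position: [0.4409, -0.3227, 0.0519]
tcp_rot: [[-1.0, -0.001, 0.002], [-0.001, 1.0, -0.002], [-0.002, -0.002, -1.0]]
force: [-0.0, -0.5, 5.3]
opening: 0.243
time_s: 20.57
position: [0.4992, -0.1262, 0.1996]
tcp_rot: [[-1.0, -0.0, -0.002], [-0.0, 1.0, 0.001], [0.002, 0.001, -1.0]]
force: [0.3, -0.3, -0.6]
opening: 0.243
time_s: 21.57
position: [0.6, 0.1989, 0.1994]
tcp_rot: [[-1.0, -0.003, -0.002], [-0.003, 1.0, 0.0], [0.002, 0.0, -1.0]]
force: [0.9, 0.3, -0.8]
opening: 0.241
time_s: 22.07
position: [0.6009, 0.1957, 0.2007]
tcp_rot: [[-1.0, 0.001, 0.0], [0.001, 1.0, -0.0], [-0.0, -0.0, -1.0]]
force: [-0.1, 0.9, -1.2]
opening: 0.245
```

```bash
python3 -m jog '[[[0,1,30],[0,0,0],1],[[0,1,65],[0,0,0],1],[[0,1,95],[0,0,0],1],[[0,1,117],[0,0,0],1],[[0,1,128],[0,0,0],1],[[0,1,132.5],[0,0,0],1],[[0,1,132.5],[0,0,0],1],[[0,1,132.5],[0,0,0],1],[[0,1,132.5],[0,0,0],1],[[0,1,132.5],[0,0,0],1]]'; python3 -m jog '[[[0,0,0],[0,0,0],0.6],[[0,0,0],[0,0,0],0.45],[[0,0,0],[0,0,0],0.45],[[0,0,0],[0,0,0],0.45],[[0,0,-20],[0,0,0],0.45],[[0,0,-60],[0,0,0],0.45],[[0,0,-100],[0,0,0],0.45],[[0,0,-140],[0,0,0],0.45],[[0,0,-180],[0,0,0],0.45],[[20,0,-200],[0,0,0],0.45],[[50,0,-200],[0,0,0],0.45],[[80,0,-200],[0,0,0],0.45]]';  python3 -m jog '[[[40,0,0],[0,0,0],0.45],[[70,0,0],[0,0,0],0.45],[[100,0,0],[0,0,0],0.45],[[100,0,0],[0,0,0],0.45],[[100,0,0],[0,0,0],0.45],[[100,0,0],[0,0,0],0.45],[[100,0,0],[0,0,0],0.45],[[100,0,0],[0,0,0],0.45]]'
python3 - <<'E'
from off import *
for n in ['scene','side']: 
    cv2.imwrite(f'pics/{n}9.png',vision.capture(n)[...,::-1])
a=cv2.imread('pics/scene9.png')[130:420,130:480];b=cv2.imread('pics/side9.png')[100:420,260:480]
cv2.imwrite('pics/c9.png',np.hstack([cv2.resize(a,(470,390)),cv2.resize(b,(268,390))]))
T={'largest@1':(.621,-.087,.123),'large@2':(.6145,.0075,.115),'medium@3':(.608,.1022,.107),'small@4':(.6015,.1972,.099)}
for n in ['scene','side']:
    im=cv2.imread(f'pics/{n}9.png')[...,::-1].copy();cp=pose(n)
    for k,p in T.items():
        u,v=proj(cp,p).astype(int)
        print(n,k,(knob(im,cp,(u-10,v-7,u+11,v+7),p[2])-np.array(p[:2])*1000).round(1))
E
```

```text
time_s: 22.9
position: [0.6015, 0.1977, 0.0687]
tcp_rot: [[-1.0, -0.001, 0.002], [-0.001, 1.0, 0.0], [-0.002, 0.0, -1.0]]
force: [-0.5, -0.8, -1.4]
opening: 0.239
time_s: 23.9
position: [0.5216, 0.1977, 0.2703]
tcp_rot: [[-1.0, -0.0, 0.005], [-0.0, 1.0, 0.001], [-0.005, 0.001, -1.0]]
force: [-0.3, -0.7, -1.2]
opening: 0.547
time_s: 24.57
position: [0.4223, 0.1976, 0.2681]
tcp_rot: [[-1.0, -0.0, 0.001], [-0.0, 1.0, 0.0], [-0.001, 0.0, -1.0]]
force: [-0.8, -0.8, -0.7]
opening: 0.552
knobtop px [218.8 213.3] [6, 3, 11, 9, 74]
scene largest@1 [-0.9  0. ]
knobtop px [256.8 242.4] [4, 4, 13, 10, 94]
scene large@2 [ 2.  -0.3]
knobtop px [299.4 272. ] [4, 2, 13, 11, 106]
scene medium@3 [ 0.2 -0.4]
knobtop px [345.3 303.8] [5, 2, 13, 11, 114]
scene small@4 [-1.6  0. ]
knobtop px [400. 257.] [3, 2, 13, 11, 100]
side largest@1 [-2.7  0.6]
knobtop px [386.4 220.1] [5, 3, 12, 9, 82]
side large@2 [0.4 0.8]
knobtop px [372.2 189.1] [4, 4, 12, 7, 68]
side medium@3 [-1.6  1.9]
knobtop px [360.3 163.2] [4, 4, 10, 7, 49]
side small@4 [-3.5  0.8]
```

View pics/c9.png

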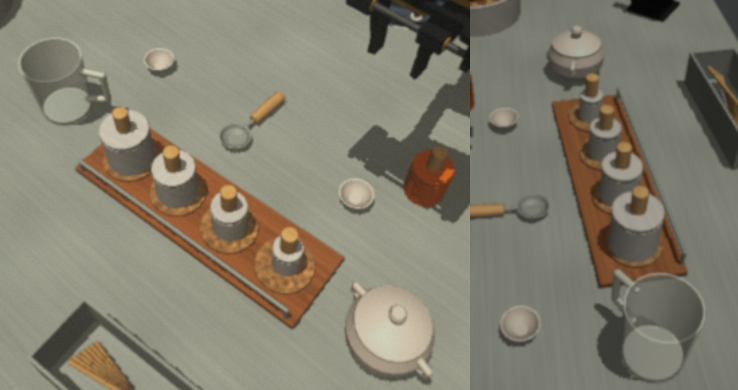

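All four tins stand upright and in order, within about 3 mm of the middles, with the pot and jug in place. Handing in.

```bash
python3 -c "
from rig import bot
print(bot.read_state()['force']);print(bot.hand_in())"
```

```text
[ 0.54856996 -0.10504674  0.65823193]
the job is handed in; nothing more can be done
None
```

The four silver tins are lined up on the coasters and the job is handed in. From the pot end to the jug end they stand small (coaster 4), medium (3), large (2) and largest (1). The robot's clock read about 25 s.

- **Final check:** in the last scene and side pictures all four tins stand upright. Averaged over the two views, each knob is within about 3 mm of its coaster's middle. The worst is tin_small, about 2.5 mm short along x. The arm had been drawn well clear by then.
- **Pot, jug and look-alikes:** the pot and jug stand where they were, by eye in the last pictures. I kept clear of both orange tins; only one of them shows in the last view.
- **Disagreements:** the two cameras differ by up to about 2 mm along x. One wrist check, of the medium tin's knob, merged with the cork colour, so I relied on the picture and the later views instead.

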